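Stack two spacer rings in a lens tube

TASK

Load the open lens tube with its spacers: drop the brass ring in first, then the blue ring on top of it, so that both lie flat in the tube as one column. Leave the grey steel ring where it lies.

Things in the scene. Friction and masses are not known exactly. Their poses are not given: they have to be found in the camera images.
- tube: open black tube, upright on a 92 mm square foot fixed to the table, flared aluminium mouth (a like tube with a red cap is not used). Origin: centre of its underside, on the table; z: its axis, up. Smooth 57 mm bore from its closed floor at z 20 mm to 43 mm, then flaring to 76 mm inside, 85 mm outside at the rim, z 57 mm. A ring let go flat just above the rim within 8 mm of the axis slides in; fingers do not fit in.
- brass_centre (a point): flat spacer ring lying flat on the table, 50 mm outside diameter, 32 mm hole, 12 mm thick, yellow brass, about 120 g; the point is its centre, half-way up (6 mm above its underside), z is its axis, and its turn about z does not matter
- blue_centre (a point): flat spacer ring lying flat on the table, 50 mm outside diameter, 32 mm hole, 12 mm thick, blue anodised aluminium, about 38 g; the point is its centre, half-way up (6 mm above its underside), z is its axis, and its turn about z does not matter
- steel_centre (a point): flat spacer ring lying flat on the table, 50 mm outside diameter, 32 mm hole, 12 mm thick, plain grey steel, about 110 g, to be left alone; the point is its centre, half-way up (6 mm above its underside), z is its axis, and its turn about z does not matter
There are look-alikes about, which are no part of the job. Leave any red look-alike of the part that bears brass_centre alone. Several things look just like the part that bears blue_centre: the one meant starts nearest to the robot's base.

How it is judged:
By the outcome, as a careful person would: the job done as asked, in the order asked, and still so for the second after the job is handed in, with the robot touching nothing.
It also fails if it takes over 48 s, if anything falls off the work surface, if the arm or the gripper's body presses on something with over 40 N, if the wrist force passes 120 N, or if a joint passes its speed limit or range.

ROBOT

A 7-joint arm with a two-finger parallel gripper is mounted at the origin on the work surface. World frame = base frame: x ahead of the robot, y to its left, z up, the work surface at z = 0. Lengths are in m, angles in rad, forces in N, time in s.
With the tool pointing down it reaches from about 0.4 to 0.85 m from the base axis. Payload 4.5 kg.
Tool frame: the origin (TCP) lies on the centre line of the jaws, within the pads' length; the fingertips stand r.tcp_to_tips ahead of it and the grasp point (between the pads) lies 11 mm behind it (r.tcp_to_tips is the distance from the TCP to the fingertips, in m); y points along the fingers, x is the direction in which the jaws open and shut, and the axes are right-handed (so a half turn about y gives the same grasp; the last joint's range is limited). The gripper opens to 88 mm and grips with 3 to 60 N. Pads are 18 mm wide; open, the fingers measure 123 mm over their backs; the gripper's body (75 mm by 187 mm) begins 45 mm behind the grasp point.
Start: joints at [1.307, 0.689, -0.195, 1.565, 0.157, 0.902, -0.215], TCP at [0.183, -0.598, 0.224] pointing down, gripper open.
Joint ranges: [-3.01, 3.01], [-0.46, 2.08], [-1.47, 1.51], [0.13, 2.56], [-1, 4.14], [0.04, 2.09], [-2.66, 2.66]. Speed limits (rad/s): [2.57, 2.57, 3.14, 3.14, 3.14, 3.14, 3.14].

INTERFACE

Orientations are given as a unit quaternion [x, y, z, w].
In Python, from plant import r gives the robot as it stands. The module is installed in compiled form; this text tells all that it offers.
- The arm moves only by the shell command python3 -m inch 'ROWS' [OPENING] [FORCE]. ROWS is text: rows parted by semicolons, each of 4 numbers parted by spaces: the shift along the tool's x, y, z in mm, then the turn about the tool's y in degrees. In form: x y z spin; .... A call has 1 to 10 rows; each row is the pose to reach, as a shift and turn from the pose commanded when the call began, along the tool's axes at that moment; what a row does not reach only later rows make up. A row lasts 1/10 s, in which the tool goes at most 50 mm and 8.59 degrees, less where a joint would pass 70% of its speed; a pose out of reach is approached as far as the arm can. A call with a gripper value outside its range is refused whole. OPENING is the gripper command: -1 is shut, 1 is fully open, values between are in proportion, set as the call begins (- or left out, the last holds). The fingers move at their own pace and stop on an object; FORCE is the grip in N (left out, the last holds). Time passes only in rows, so rows that repeat a pose let the fingers close. It gives the time, the measured TCP pose, the force and the opening at its end, in the units of the state.
- r.get_state(): the state, without advancing time (a new reading comes with each control period).
- r.snapshot(name): name is "scene" or "top"; returns a dict with "frame" (420x560x3 uint8, red, green, blue), "intrinsics" (3x3 intrinsics, pixels), "R" (3x3) and "t" (3): a world point X has camera coordinates R X + t. Camera axes: x right, y down, z forward; pixel columns grow to the right and rows downward; lengths in m; the calibration is good to about 2 mm. A picture is of the moment at which its call begins. There is no depth.
- r.finish_job(): hands the job in, once; it reports no verdict.
Trained networks look in the newest picture that a camera, given by its name, has taken for a name from the list of things; names that differ only in an ending like _2 or _b are one class to them, and where a whole thing is asked for, a point or a joint stands for the part that bears it (a point fixed in the world has none). Each returns a list of dicts, best first, with "p" (0 to 1); they miss things now and then, are a little off and sometimes report something else, mostly with a low value. They report only what shows in the picture. A call takes as long as a camera call. They do not tell look-alikes from the thing itself.
- r.trace(camera, name): "region" (420x560 bool, what is visible of it) and "centre" ([row, column] in pixels, amid what is visible of it).
- r.tip_of(camera, name): "centre" ([row, column] in pixels: a listed point, or the origin of a listed thing).
The state is a dict: "clock": time; "q": joint angles; "qd": joint speeds; "joint_torque": joint torques, N m; "tool_pos": TCP position; "eef_rot": TCP orientation; "contact_force": force on the tool from outside, world axes, zero at the start; "moment": the same for the moment, N m; "opening": opening from 0.0 (shut) to 1.0 (fully open).
Only numpy, scipy, OpenCV 4.12 (cv2) and the standard library are available. Lean on these libraries where they do the work, as an engineer would, in place of code of your own. Each camera call takes 0.05 s, during which the arm holds its last target.

## Working session

There is one attempt and no reset: what is moved stays moved. The work goes in short steps, Python scripts to look and compute and a shell command to move; the robot and the scene stay as the last step left them, time stands still between calls to the robot, and variables do not carry over. Pictures are saved under pics/ and viewed, and the job is handed in when it is done.

```bash
mkdir -p pics; ls; python3 - <<'E'
from plant import r
import cv2
s=r.get_state()
print({k:s[k] for k in s}, r.tcp_to_tips)
for c in ("scene","top"):
    d=r.snapshot(c)
    cv2.imwrite(f"pics/{c}0.png",d["frame"][:,:,::-1])
    print(c,d["intrinsics"],d["R"],d["t"])
    for n in ("tube","brass_centre","blue_centre","steel_centre"):
        print(n,[(round(x["p"],2),[round(float(v),1) for v in x["centre"]]) for x in r.tip_of(c,n)])
E
```

```text
pics
{'clock': 0.0, 'q': array([ 1.30678367,  0.68999641, -0.19452363,  1.56631729,  0.1573209 ,
        0.90246417, -0.21509281]), 'qd': array([-0.00050622, -0.00114826, -0.00018531,  0.00036584,  0.00078627,
        0.00031774,  0.0004911 ]), 'joint_torque': array([ 1.55900016e-03, -5.27572739e+01, -1.26683470e+00, -1.53431797e+01,
       -5.27517032e-02,  6.53130468e-03,  1.35406985e-04]), 'tool_pos': array([ 0.18316074, -0.59689465,  0.22340966]), 'eef_rot': array([-0.56833037,  0.4207933 , -0.41972181,  0.56900543]), 'contact_force': array([-0.48325369,  0.41627611, -0.44303299]), 'moment': array([-0.03530658, -0.03108887, -0.04238478]), 'opening': 1.002475760025694} 0.008
scene [[385.45217602   0.         284.77433753]
 [  0.         385.45217602 206.71618301]
 [  0.           0.           1.        ]] [[ 0.71718331  0.69677902  0.01212816]
 [ 0.57798294 -0.58500526 -0.56895041]
 [-0.38933767  0.41505161 -0.8222824 ]] [-0.3561631  -0.34631738  0.99149363]
tube [(0.82, [138.5, 367.4])]
brass_centre [(0.81, [273.4, 169.4]), (0.58, [318.5, 131.0])]
blue_centre [(0.63, [198.1, 302.1]), (0.61, [177.9, 265.0])]
steel_centre [(0.65, [216.8, 229.5])]
top [[537.86224661   0.         272.19907207]
 [  0.         537.86224661 210.41727949]
 [  0.           0.           1.        ]] [[ 0.0225845  -0.99969723 -0.00976694]
 [-0.98823255 -0.02084505 -0.15153189]
 [ 0.15128242  0.01307428 -0.98840411]] [-0.05066966  0.54551462  1.11514297]
tube []
brass_centre [(0.74, [222.0, 431.2]), (0.66, [234.8, 387.3])]
blue_centre [(0.49, [203.2, 260.7])]
steel_centre [(0.56, [234.6, 323.0])]
```

View pics/scene0.png

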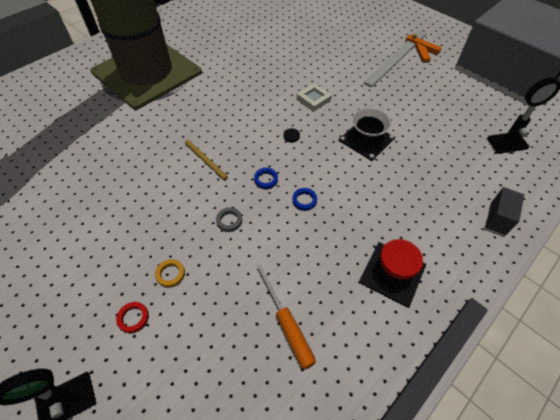

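View pics/top0.png

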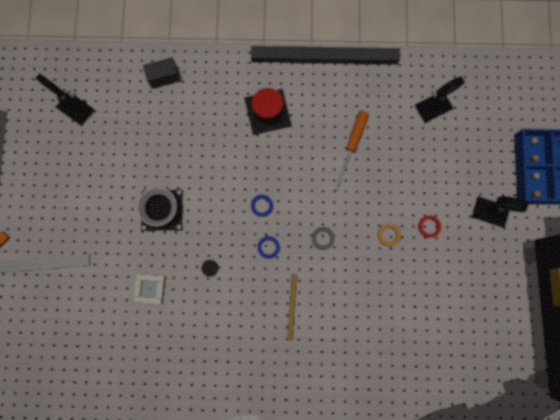

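The scene picture shows the robot base at the upper left and the open tube at about (130,370). Brass is at (273,170), red at (317,132) and steel at (218,229). The two blue rings are at (178,265) and (198,302). The top view has the same objects: tube (208,158), blue (247,268) and (205,262), steel (238,323), brass (235,389). I'll triangulate next and find which blue ring is nearer the base.

```bash
cat > h.py <<'E'
import numpy as np, cv2
from plant import r
from scipy.spatial.transform import Rotation as Ro
def ray(d,rc,z):
    u=np.array([rc[1],rc[0],1.]); v=d["R"].T@np.linalg.solve(d["intrinsics"],u); c=-d["R"].T@d["t"]
    return c+v*(z-c[2])/v[2]
def proj(d,X):
    p=d["intrinsics"]@(d["R"]@np.asarray(X)+d["t"]); return p[1]/p[2],p[0]/p[2]
E
python3 - <<'E'
from h import *
np.set_printoptions(precision=4,suppress=True)
for c in ("scene","top"):
    d=r.snapshot(c)
    f=d["frame"]; hsv=cv2.cvtColor(f,cv2.COLOR_RGB2HSV)
    for n in ("brass_centre","blue_centre","steel_centre"):
        for x in r.tip_of(c,n): print(c,n,"tip",round(x["p"],2),ray(d,x["centre"],.006))
        for x in r.trace(c,n):
            m=x["region"]; px=np.argwhere(m)
            e=cv2.fitEllipse(cv2.convexHull(px[:,::-1].astype(np.int32)).astype(np.float32)) if len(px)>20 else None
            print(c,n,"trace",round(x["p"],2),len(px),ray(d,x["centre"],.006),e and ray(d,e[0][::-1],.007), f[m].mean(0))
    for x in r.tip_of(c,"tube"): print(c,"tube tip",x["p"],ray(d,x["centre"],0))
    for x in r.trace(c,"tube"):
        px=np.argwhere(x["region"]);print(c,"tube",x["p"],len(px),x["centre"],px.min(0),px.max(0))
E
python3 - <<'E'
import cv2
from h import *
im=cv2.imread('pics/scene0.png')[85:175,320:420]; a=cv2.resize(im,None,fx=4,fy=4,interpolation=cv2.INTER_CUBIC)
im=cv2.imread('pics/top0.png')[165:255,110:210]; b=cv2.resize(im,None,fx=4,fy=4,interpolation=cv2.INTER_CUBIC)
cv2.imwrite('pics/tube0.png',np.hstack([a,b]))
E
```

```text
scene brass_centre tip 0.69 [ 0.5249 -0.3838  0.006 ]
scene brass_centre trace 0.94 406 [ 0.5167 -0.2979  0.006 ] [ 0.5048 -0.2953  0.007 ] [142.2438 101.4951  30.5813]
scene brass_centre trace 0.62 565 [ 0.5109 -0.3856  0.006 ] [ 0.5251 -0.3839  0.007 ] [131.2018  29.6407  26.8938]
scene blue_centre tip 0.71 [ 0.4667 -0.0272  0.006 ]
scene blue_centre tip 0.65 [ 0.5632 -0.0225  0.006 ]
scene blue_centre trace 0.69 301 [ 0.4503 -0.017   0.006 ] [ 0.4717 -0.0314  0.007 ] [ 22.5615  40.8671 107.2093]
scene blue_centre trace 0.54 349 [ 0.5625 -0.0239  0.006 ] [ 0.5628 -0.015   0.007 ] [ 30.3496  47.2436 111.0458]
scene steel_centre tip 0.73 [ 0.4912 -0.145   0.006 ]
scene steel_centre trace 0.9 368 [ 0.5029 -0.156   0.006 ] [ 0.4946 -0.151   0.007 ] [70.731  70.1549 69.644 ]
scene tube tip 0.67 [0.5469 0.2142 0.    ]
scene tube 0.93 1901 [131.6, 367.1] [107 338] [158 394]
top brass_centre tip 0.58 [ 0.5329 -0.3836  0.006 ]
top brass_centre tip 0.55 [ 0.5073 -0.2941  0.006 ]
top brass_centre trace 0.75 288 [ 0.5258 -0.3838  0.006 ] [ 0.5233 -0.384   0.007 ] [116.6007  50.6285  48.566 ]
top brass_centre trace 0.65 258 [ 0.5081 -0.311   0.006 ] [ 0.504  -0.2965  0.007 ] [127.8566  96.2984  53.2946]
top blue_centre tip 0.7 [ 0.5651 -0.0109  0.006 ]
top blue_centre tip 0.63 [ 0.475  -0.0323  0.006 ]
top blue_centre trace 0.66 246 [ 0.4777 -0.0173  0.006 ] [ 0.4703 -0.0313  0.007 ] [ 51.6057  60.126  108.2561]
top blue_centre trace 0.59 303 [ 0.5706 -0.0256  0.006 ] [ 0.5627 -0.0151  0.007 ] [ 58.6766  64.868  105.8515]
top steel_centre tip 0.65 [ 0.4999 -0.1479  0.006 ]
top steel_centre trace 0.7 232 [ 0.4843 -0.1485  0.006 ] [ 0.4926 -0.1512  0.007 ] [81.5603 78.5776 77.4698]
top tube tip 0.74 [0.5499 0.2092 0.    ]
top tube 0.65 1852 [205.7, 162.4] [186 137] [230 183]
top tube 0.61 206 [240.3, 264.6] [236 257] [257 279]
```

View pics/tube0.png

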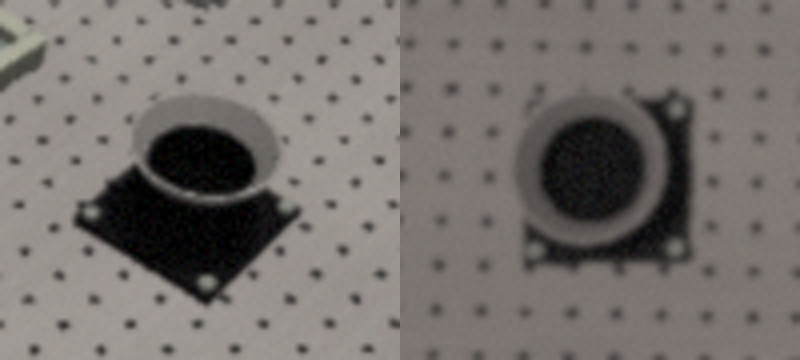

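Brass is at about (0.504,-0.296). The blue ring meant is at (0.471,-0.031), 0.473 m from the base; the other is at 0.563 m. Next I'll fix the tube axis from its rim and overlay the model circles.

```bash
python3 - <<'E'
from h import *
from scipy.optimize import minimize
np.set_printoptions(precision=4,suppress=True)
D={c:r.snapshot(c) for c in("scene","top")}
for c,p in (("scene",(121.9,371.3)),("top",(206.9,157.3))): print(c,ray(D[c],p,.057))
th=np.linspace(0,2*np.pi,120)
def circ(d,x,y,z,R): return np.array([proj(d,[x+R*np.cos(t),y+R*np.sin(t),z]) for t in th])
import scipy.ndimage as nd
def score(d,xy,z,R,dr=.003):
    g=cv2.GaussianBlur(cv2.cvtColor(d["frame"],cv2.COLOR_RGB2GRAY).astype(float),(3,3),0)
    s=lambda R:nd.map_coordinates(g,circ(d,*xy,z,R).T,order=1).mean()
    return s(R+dr)-s(R-dr)
# bore edge at z.043 r .0285: bright outside, dark inside
for c in D:
    best=max(((score(D[c],(x,y),.043,.0285),x,y) for x in np.arange(.53,.57,.001) for y in np.arange(.195,.23,.001)))
    print(c,"bore",best)
# rings: outer edge z .012 R .025 bright outside
for n,(x0,y0) in dict(brass=(.504,-.296),blue=(.471,-.031)).items():
  for c in D:
    b=max(((score(D[c],(x,y),.012,.025)-score(D[c],(x,y),.012,.016),x,y) for x in np.arange(x0-.01,x0+.01,.001) for y in np.arange(y0-.01,y0+.01,.001)))
    print(n,c,b)
s=r.get_state(); R=Ro.from_quat(s["eef_rot"]).as_matrix(); print(R, s["clock"])
E
```

```text
scene [0.552  0.2044 0.057 ]
top [0.5465 0.2056 0.057 ]
scene bore (np.float64(58.99570963603065), np.float64(0.548), np.float64(0.21100000000000002))
top bore (np.float64(49.612259299464924), np.float64(0.548), np.float64(0.20800000000000002))
brass scene (np.float64(85.5737427223749), np.float64(0.512), np.float64(-0.297))
brass top (np.float64(23.948124715828655), np.float64(0.502), np.float64(-0.292))
blue scene (np.float64(129.7400969601928), np.float64(0.477), np.float64(-0.036))
blue top (np.float64(90.90657765286741), np.float64(0.47), np.float64(-0.030999999999999993))
[[ 0.2934  0.      0.956 ]
 [-0.956  -0.      0.2934]
 [ 0.0001 -1.     -0.    ]] 1.5
```

The two views agree within a few mm: tube axis about (0.548, 0.2075). Moving to hover above the brass ring.

```bash
python3 -m inch '-20 0 40 -4.5; -40 0 80 -9; -60 0 120 -14; -80 0 160 -18; -100 0 200 -23; -120 10 240 -27; -140 30 280 -32; -160 60 320 -36; -180 90 360 -41; -194 123 395 -45' 0.64 20; python3 -m inch '0 0 0 0;0 0 0 0;0 0 0 0'
python3 - <<'E'
from h import *
np.set_printoptions(precision=4,suppress=True)
s=r.get_state(); R=Ro.from_quat(s["eef_rot"]).as_matrix()
print(R,s["tool_pos"],s["opening"],s["q"],s["clock"])
d=np.array([.504,-.2955,.010])-s["tool_pos"]; print(R.T@d*1000)
d=r.snapshot("scene"); cv2.imwrite("pics/s1.png",d["frame"][:,:,::-1])
E
```

```text
clock: 2.5
tool_pos: [0.5014, -0.2984, 0.1059]
eef_rot: [0.687, -0.169, 0.17, -0.687]
contact_force: [0.2, -1.1, 0.2]
opening: 0.819
clock: 2.8
tool_pos: [0.4988, -0.3015, 0.1067]
eef_rot: [0.687, -0.171, 0.172, -0.685]
contact_force: [0.3, -0.4, 0.4]
opening: 0.819
[[ 0.8824 -0.0002  0.4706]
 [-0.4706 -0.0016  0.8824]
 [ 0.0006 -1.     -0.0015]] [ 0.4988 -0.3015  0.1067] 0.8189757781965495 [ 0.636   0.8054 -0.2987  1.792   0.3871  0.6017 -0.3883] 2.8
[ 1.6709 96.7307  7.9203]
```

View pics/s1.png

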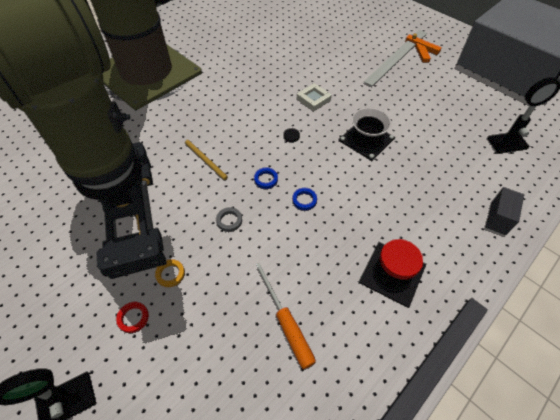

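```bash
python3 -m inch '1 20 4 0; 2 47 8 0; 2 47 8 0;2 47 8 0'
python3 - <<'E'
from h import *
np.set_printoptions(precision=4,suppress=True)
s=r.get_state(); R=Ro.from_quat(s["eef_rot"]).as_matrix()
print(s["tool_pos"],s["contact_force"],s["clock"])
print(R.T@(np.array([.504,-.2955,.010])-s["tool_pos"])*1000)
E
```

```text
clock: 3.25
tool_pos: [0.5045, -0.295, 0.06]
eef_rot: [0.686, -0.171, 0.171, -0.686]
contact_force: [-0.5, 1.1, 0.3]
opening: 0.82
[ 0.5045 -0.295   0.06  ] [-0.513   1.1062  0.2883] 3.25
[-0.2097 50.0228 -0.6597]
```

```bash
python3 -m inch '0 20 -1 0; 0 28 -1 0; 0 28 -1 0'
python3 - <<'E'
from h import *
d=r.snapshot("scene"); a=d["frame"][190:350,60:240,::-1]
e=r.snapshot("top"); b=e["frame"][170:330,310:490,::-1]
cv2.imwrite("pics/c1.png",cv2.resize(np.hstack([a,b]),None,fx=2.2,fy=2.2,interpolation=cv2.INTER_CUBIC))
E
```

```text
clock: 3.55
tool_pos: [0.504, -0.2952, 0.0314]
eef_rot: [0.686, -0.171, 0.171, -0.686]
contact_force: [0.1, 1.0, 0.2]
opening: 0.821
```

View pics/c1.png

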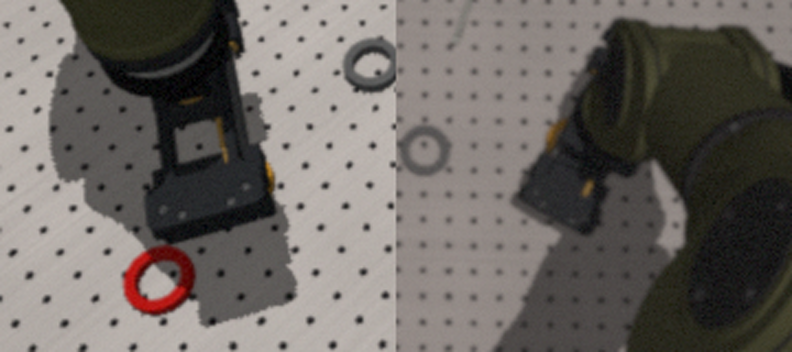

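The brass ring is hidden behind the fingers at about (240,250) in the scene view, which fits a centred position. Lowering with small steps while watching force, then gripping.

```bash
python3 -m inch '0 10 0 0; 0 18 0 0; 0 21 0 0; 0 21 0 0'; python3 -m inch '0 0 0 0;0 0 0 0;0 0 0 0;0 0 0 0;0 0 0 0' -0.2 20
```

```text
clock: 4.05
tool_pos: [0.5041, -0.2944, 0.0095]
eef_rot: [-0.686, 0.171, -0.17, 0.686]
contact_force: [0.0, -0.6, -0.4]
opening: 0.82
clock: 4.55
tool_pos: [0.5047, -0.2947, 0.0104]
eef_rot: [0.686, -0.171, 0.171, -0.686]
contact_force: [-0.3, 0.8, -0.4]
opening: 0.407
```

Opening 0.41 is about 36 mm, less than the 50 mm ring, so the grasp missed. I'll look before moving.

```bash
cat > look.py <<'E'
import sys
from h import *
n=sys.argv[1]; a=[int(v) for v in sys.argv[2:6]]
d=r.snapshot("scene"); f=d["frame"][a[0]:a[1],a[2]:a[3],::-1]
cv2.imwrite(f"pics/{n}.png",cv2.resize(f,None,fx=3.2,fy=3.2,interpolation=cv2.INTER_CUBIC))
E
python3 look.py c2 180 360 60 280
```

```text
(no output)
```

View pics/c2.png

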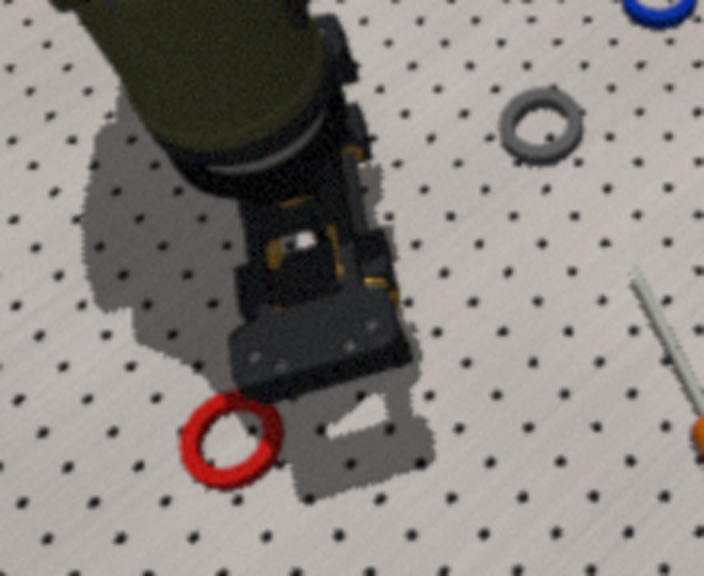

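```bash
python3 -m inch '0 0 0 0;0 0 0 0;0 0 0 0; 0 0 0 0' 0.64; python3 -m inch '0 -40 0 0; 0 -80 0 0; 0 -120 0 0;0 -120 0 0'; python3 look.py c3 180 360 60 280
```

```text
clock: 5.0
tool_pos: [0.5046, -0.2946, 0.0102]
eef_rot: [0.686, -0.171, 0.171, -0.686]
contact_force: [-0.1, 0.8, 0.6]
opening: 0.743
clock: 5.4
tool_pos: [0.508, -0.296, 0.1353]
eef_rot: [0.687, -0.167, 0.174, -0.686]
contact_force: [1.1, -0.9, 0.3]
opening: 0.818
```

View pics/c3.png

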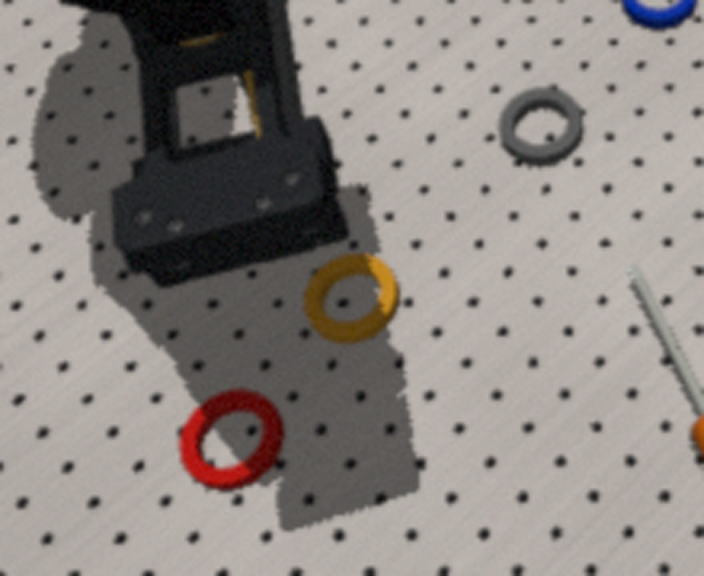

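The brass ring has not moved: it is at crop (350,297), so pixel (273,169). I'll project the tool geometry into the picture to see where the fingers really are.

```bash
python3 - <<'E'
from h import *
s=r.get_state(); R=Ro.from_quat(s["eef_rot"]).as_matrix(); p=s["tool_pos"]
d=r.snapshot("scene"); e=r.snapshot("top")
o=[]
for d,(a,b,c,f) in ((d,(130,330,60,260)),(e,(140,340,300,500))):
    k=2
    im=cv2.resize(np.ascontiguousarray(d["frame"][a:b,c:f,::-1]),None,fx=k,fy=k,interpolation=cv2.INTER_CUBIC)
    def P(X): rr,cc=proj(d,X); return (int((cc-c+.5)*k),int((rr-a+.5)*k))
    def box(w,col,y0=-.019,y1=.008):
        for sx in(-1,1):
            for sy in (y0,y1):
                q=[P(p+R@np.array([sx*w,sy,z])) for z in(-.009,.009)]
                cv2.line(im,*q,col,1)
    box(.036,(0,255,255)); box(.0535,(0,0,255))
    cv2.circle(im,P(p),3,(0,255,0),-1); cv2.circle(im,P(p+R@[0,.008,0]),3,(255,255,0),-1)
    cv2.circle(im,P([p[0],p[1],.006]),3,(255,0,255),-1)
    print(p, s["clock"])
    o.append(im)
    px=[x for x in r.trace("scene" if d["t"][2]<1 else "top","brass_centre")]
    for x in px:
        q=np.argwhere(x["region"]); el=cv2.fitEllipse(cv2.convexHull(q[:,::-1].astype(np.int32)).astype(np.float32)); print(x["p"],ray(d,el[0][::-1],.007),el)
cv2.imwrite("pics/o1.png",np.hstack(o))
E
```

```text
[ 0.5063607  -0.29549094  0.13284405] 5.45
0.95 [ 0.50539002 -0.29493707  0.007     ] ((169.62442016601562, 272.8398132324219), (27.940345764160156, 30.675273895263672), 68.77909088134766)
0.74 [ 0.52481352 -0.38345793  0.007     ] ((131.84791564941406, 316.5799560546875), (27.778156280517578, 34.20119094848633), 59.99116516113281)
[ 0.5063607  -0.29549094  0.13284405] 5.45
0.59 [ 0.51202324 -0.28810323  0.007     ] ((385.44097900390625, 230.6505889892578), (10.627923011779785, 18.782976150512695), 45.78063201904297)
0.56 [ 0.46976181 -0.03223207  0.007     ] ((268.5917663574219, 247.32440185546875), (21.952800750732422, 23.50074577331543), 9.599024772644043)
```

View pics/o1.png

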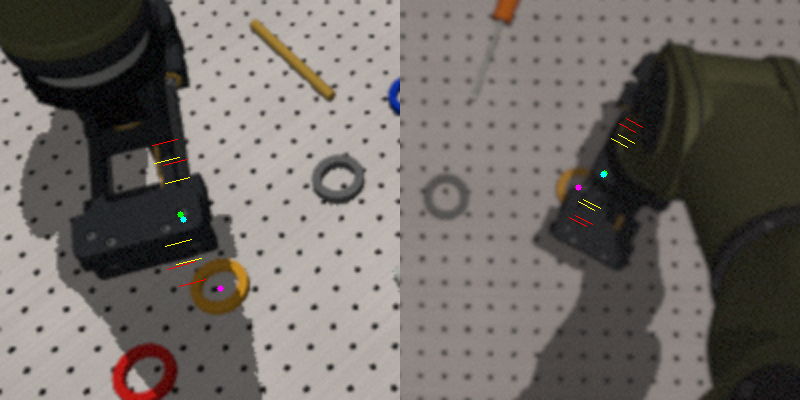

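```bash
cat > ov.py <<'E'
import sys
from h import *
def ov(name,w,offx=0,offz=0,crops=((110,330,50,270),(120,340,300,520)),dy=0):
    s=r.get_state(); R=Ro.from_quat(s["eef_rot"]).as_matrix(); p=s["tool_pos"]
    o=[]
    for cn,(a,b,c,f) in zip(("scene","top"),crops):
        d=r.snapshot(cn); k=1.8
        im=cv2.resize(np.ascontiguousarray(d["frame"][a:b,c:f,::-1]),None,fx=k,fy=k,interpolation=cv2.INTER_CUBIC)
        im=cv2.convertScaleAbs(im,alpha=1.7,beta=20)
        def P(X): rr,cc=proj(d,X); return (int((cc-c+.5)*k),int((rr-a+.5)*k))
        def box(x0,x1,y0,y1,z0,z1,col):
            import itertools
            V=[np.array(v) for v in itertools.product((x0,x1),(y0,y1),(z0,z1))]
            for i in range(8):
                for j in range(i):
                    if (np.abs(V[i]-V[j])>1e-9).sum()==1: cv2.line(im,P(p+R@V[i]),P(p+R@V[j]),col,1)
        box(w,w+.0175,-.056,.008,-.009,.009,(0,255,255)); box(-w-.0175,-w,-.056,.008,-.009,.009,(0,0,255))
        box(-.0935,.0935,-.12,-.056,-.0375,.0375,(0,255,0))
        cv2.circle(im,P([p[0],p[1],.006]),3,(255,0,255),-1)
        o.append(im)
    cv2.imwrite(f"pics/{name}.png",np.hstack(o)); print(p,s["opening"],s["clock"])
E
python3 -c "
from ov import *
ov('o2',.036)"
```

```text
[ 0.50350382 -0.29431114  0.12884196] 0.8172825344524384 5.65
```

View pics/o2.png

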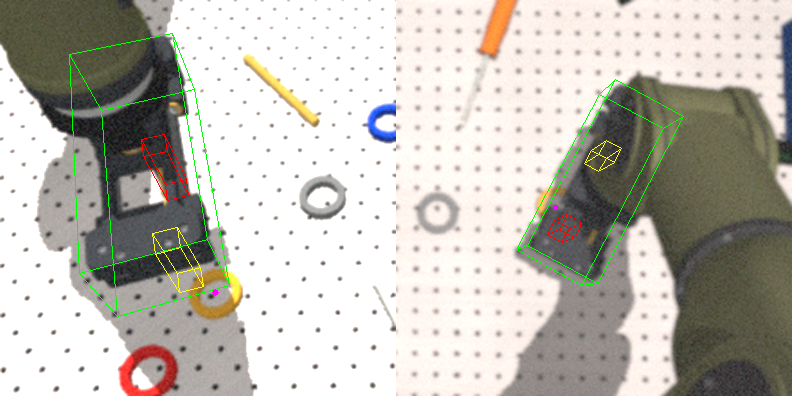

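The body overlay matches the top view but not the scene view, and in this attitude the body hides the fingers. I'll turn the hand about 52° so the fingers show to the scene camera.

```bash
python3 -m inch '0 0 0 8; 0 0 0 16; 0 0 0 24; 0 0 0 32; 0 0 0 40; 0 0 0 48; 0 0 0 52; 0 0 0 52; 0 0 0 52'
python3 -c "
from ov import *
ov('o3',.036)
d=r.snapshot('scene');cv2.imwrite('pics/s3.png',cv2.resize(d['frame'][90:310,40:290,::-1],None,fx=3,fy=3,interpolation=cv2.INTER_CUBIC))
print(r.get_state()['eef_rot'])"
```

```text
clock: 6.65
tool_pos: [0.5043, -0.2944, 0.1296]
eef_rot: [0.543, -0.454, 0.453, -0.542]
contact_force: [0.8, -0.2, -0.3]
opening: 0.821
[ 0.50431449 -0.29438832  0.12957175] 0.8208289897866455 6.65
[-0.54213144  0.45412183 -0.45382668  0.54213301]
```

View pics/o3.png

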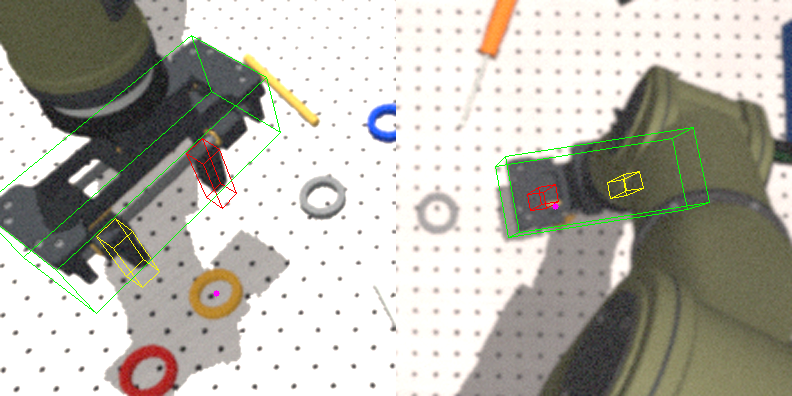

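View pics/s3.png

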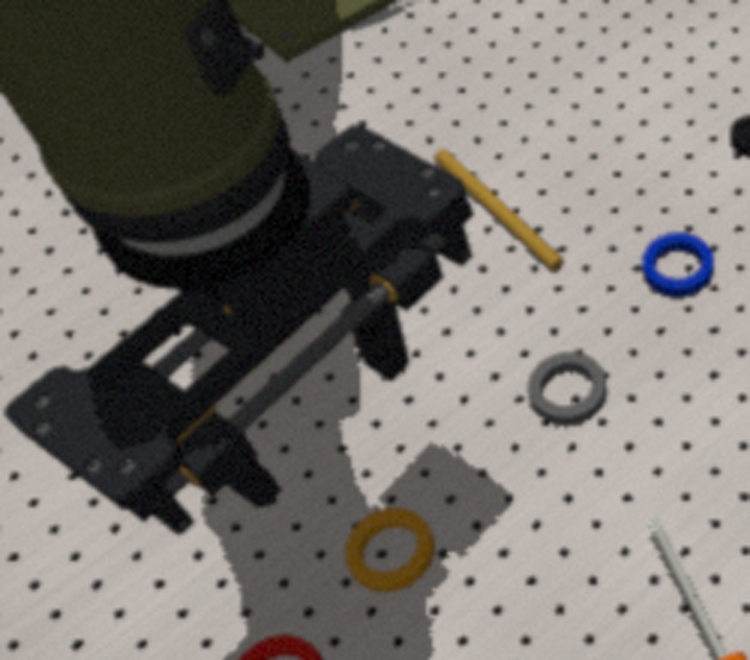

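The fingertips show at about pixels (col 172, row 214) and (128, 256). My model predicted them about 12 px lower. Checking what tip height that means.

```bash
python3 - <<'E'
from h import *
np.set_printoptions(precision=4,suppress=True)
s=r.get_state(); R=Ro.from_quat(s["eef_rot"]).as_matrix(); p=s["tool_pos"]
d=r.snapshot("scene")
for y in(.008,-.005,-.015,-.025,-.035): print(y,[np.round(proj(d,p+R@np.array([x,y,0])),1) for x in(-.0447,.0447)])
for z in (.12,.13,.14,.15,.16,.17):
    a=ray(d,(214,172),z);b=ray(d,(256.5,128.5),z); print(z,a,b,(a+b)/2,np.linalg.norm(a-b))
E
```

```text
0.008 [array([218.3, 172.4]), array([261.6, 128.7])]
-0.005 [array([213.7, 170.4]), array([257.4, 125.7])]
-0.015 [array([210. , 168.9]), array([254.1, 123.3])]
-0.025 [array([206.1, 167.3]), array([250.6, 120.9])]
-0.035 [array([202.2, 165.6]), array([247.1, 118.4])]
0.12 [ 0.4882 -0.2457  0.12  ] [ 0.5038 -0.3341  0.12  ] [ 0.496  -0.2899  0.12  ] 0.08978203533259253
0.13 [ 0.4953 -0.2481  0.13  ] [ 0.5105 -0.3348  0.13  ] [ 0.5029 -0.2914  0.13  ] 0.08799557684268677
0.14 [ 0.5023 -0.2505  0.14  ] [ 0.5172 -0.3354  0.14  ] [ 0.5098 -0.293   0.14  ] 0.08620911835278092
0.15 [ 0.5093 -0.2529  0.15  ] [ 0.524 -0.336  0.15 ] [ 0.5166 -0.2945  0.15  ] 0.08442265986287507
0.16 [ 0.5164 -0.2553  0.16  ] [ 0.5307 -0.3367  0.16  ] [ 0.5235 -0.296   0.16  ] 0.08263620137296925
0.17 [ 0.5234 -0.2577  0.17  ] [ 0.5374 -0.3373  0.17  ] [ 0.5304 -0.2975  0.17  ] 0.08084974288306347
```

The tips fit best about 13 mm higher than the stated TCP-to-tip offset. At TCP z 10 mm they were therefore at about 15 mm and closed just above the 12 mm ring. I'll redo it in this attitude, which can be seen, with a smaller opening, going lower in small force-checked steps.

```bash
python3 -m inch '0 40 0 0; 0 80 0 0; 0 108 0 0; 0 108 0 0; 0 108 0 0' 0.5; python3 -c "
from ov import *
ov('o4',.033)
d=r.snapshot('scene');cv2.imwrite('pics/s4.png',cv2.resize(d['frame'][150:340,40:290,::-1],None,fx=3,fy=3,interpolation=cv2.INTER_CUBIC))"
```

```text
clock: 7.35
tool_pos: [0.5047, -0.2948, 0.0225]
eef_rot: [0.542, -0.454, 0.454, -0.542]
contact_force: [-0.2, -0.2, -0.1]
opening: 0.753
[ 0.50465579 -0.29476319  0.02245502] 0.7530424721590852 7.35
```

View pics/s4.png

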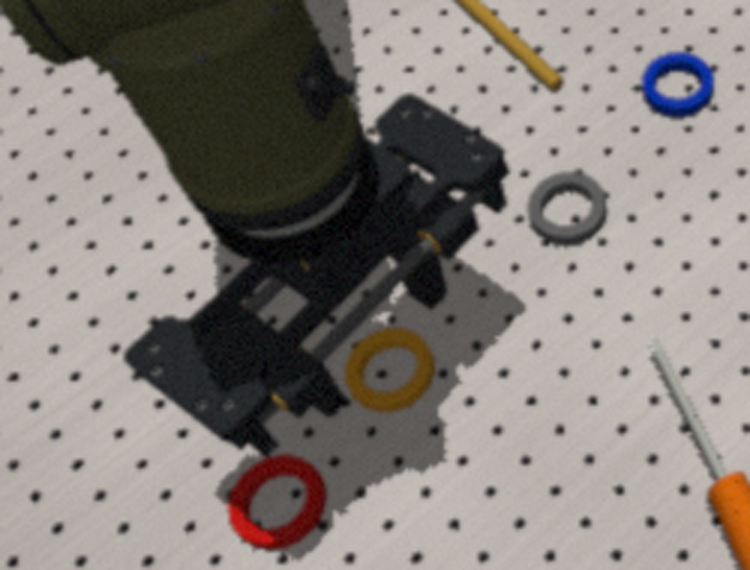

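The fingers straddle the brass ring, whose centre is at crop (390,368), and the tips at (435,300) and (335,408) are still a little above the table. Lowering in small steps.

```bash
python3 -m inch '0 8 0 0; 0 16 0 0; 0 18 0 0; 0 18 0 0'; python3 -m inch '0 1 0 0; 0 2 0 0; 0 2 0 0';  python3 -m inch '0 1 0 0; 0 2 0 0; 0 2 0 0'; python3 -c "
from h import *
d=r.snapshot('scene');cv2.imwrite('pics/s5.png',cv2.resize(d['frame'][150:340,40:290,::-1],None,fx=3,fy=3,interpolation=cv2.INTER_CUBIC))"
```

```text
clock: 7.9
tool_pos: [0.5042, -0.2944, 0.0037]
eef_rot: [0.542, -0.455, 0.454, -0.542]
contact_force: [-0.5, 0.7, -0.7]
opening: 0.751
clock: 8.2
tool_pos: [0.5046, -0.2947, 0.0022]
eef_rot: [0.542, -0.454, 0.454, -0.542]
contact_force: [-0.6, -0.2, 0.3]
opening: 0.75
clock: 8.5
tool_pos: [0.5045, -0.2946, 0.0001]
eef_rot: [0.542, -0.454, 0.454, -0.542]
contact_force: [0.2, 0.2, 0.7]
opening: 0.753
```

View pics/s5.png

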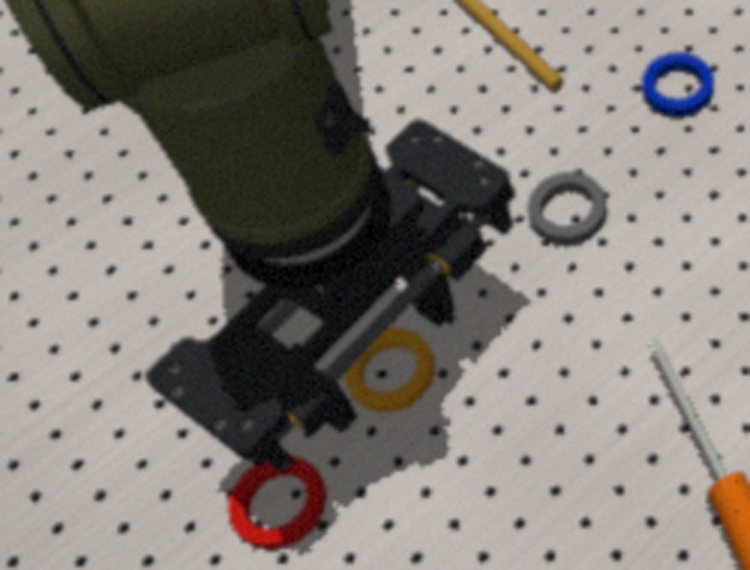

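TCP at 0.0 with no table contact confirms the tips are higher than stated. Continuing down by feel.

```bash
python3 -m inch '0 1 0 0; 0 2 0 0; 0 2 0 0'; python3 -m inch '0 1 0 0; 0 1.5 0 0; 0 1.5 0 0'; python3 -m inch '0 1 0 0; 0 1.5 0 0; 0 1.5 0 0'
```

```text
clock: 8.85
tool_pos: [0.5045, -0.2946, -0.0019]
eef_rot: [0.542, -0.454, 0.454, -0.542]
contact_force: [0.2, 1.0, 0.7]
opening: 0.749
clock: 9.15
tool_pos: [0.5046, -0.2946, -0.0034]
eef_rot: [0.542, -0.454, 0.454, -0.542]
contact_force: [0.1, -0.4, 0.5]
opening: 0.751
clock: 9.45
tool_pos: [0.5045, -0.2946, -0.0049]
eef_rot: [0.542, -0.454, 0.454, -0.542]
contact_force: [-0.6, 0.7, 0.7]
opening: 0.752
```

```bash
python3 -m inch '0 1 0 0; 0 1.5 0 0; 0 1.5 0 0'; python3 -m inch '0 1 0 0; 0 1.5 0 0; 0 1.5 0 0'; python3 -c "
from h import *
d=r.snapshot('scene');cv2.imwrite('pics/s6.png',cv2.resize(d['frame'][210:310,110:220,::-1],None,fx=6,fy=6,interpolation=cv2.INTER_CUBIC))"
```

```text
clock: 9.75
tool_pos: [0.5046, -0.2946, -0.0064]
eef_rot: [0.542, -0.454, 0.454, -0.542]
contact_force: [-0.1, -0.0, 0.0]
opening: 0.752
clock: 10.05
tool_pos: [0.5045, -0.2946, -0.0079]
eef_rot: [0.542, -0.454, 0.454, -0.542]
contact_force: [-0.2, -0.6, -0.6]
opening: 0.754
```

View pics/s6.png

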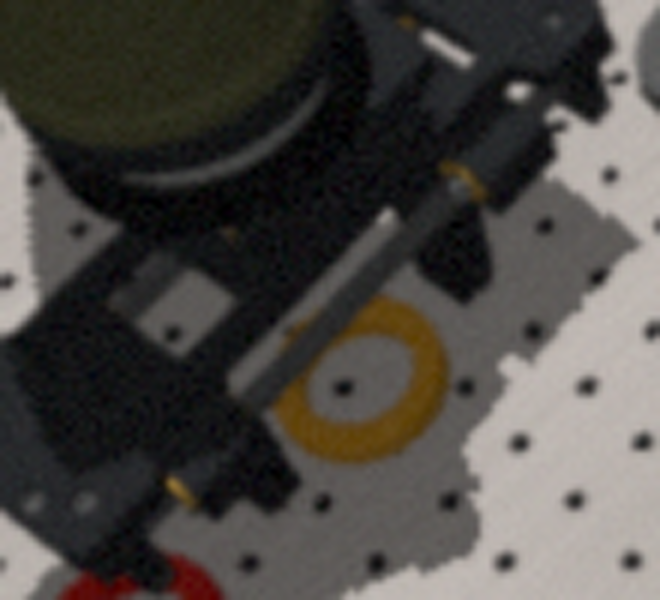

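```bash
python3 - <<'E'
from h import *
np.set_printoptions(precision=4,suppress=True)
d=r.snapshot("scene");s=r.get_state();print(s["tool_pos"],s["contact_force"])
for z in(0,.005,.01,.015): 
    a=ray(d,(259.7,187.5),z);b=ray(d,(294.7,155.8),z);print(z,a,b,(a+b)/2,np.linalg.norm(a-b))
for y in (-.03,-.02,-.01,0,.008): print(y,np.round(proj(d,[.5045,-.2946,-.0079-y]),1))
E
```

```text
[ 0.5046 -0.2946 -0.0078] [-0.2031 -1.5153  1.0064]
0 [ 0.5034 -0.2565  0.    ] [ 0.5178 -0.3345  0.    ] [ 0.5106 -0.2955  0.    ] 0.0792388367489222
0.005 [ 0.5061 -0.2574  0.005 ] [ 0.5204 -0.3347  0.005 ] [ 0.5133 -0.2961  0.005 ] 0.07860245173874525
0.01 [ 0.5088 -0.2583  0.01  ] [ 0.523 -0.335  0.01 ] [ 0.5159 -0.2966  0.01  ] 0.07796606672856839
0.015 [ 0.5115 -0.2592  0.015 ] [ 0.5256 -0.3352  0.015 ] [ 0.5186 -0.2972  0.015 ] 0.0773296817183915
-0.03 [268.6 167.4]
-0.02 [271.1 168.8]
-0.01 [273.6 170.1]
0 [276.  171.5]
0.008 [277.9 172.5]
```

Tip height now about 0–8 mm with no contact yet. A few more small steps to find the table.

```bash
python3 -m inch '0 1 0 0; 0 1.5 0 0; 0 1.5 0 0'; python3 -m inch '0 1 0 0; 0 1.5 0 0; 0 1.5 0 0'; python3 -m inch '0 1 0 0; 0 1.5 0 0; 0 1.5 0 0'
```

```text
clock: 10.45
tool_pos: [0.5045, -0.2946, -0.0094]
eef_rot: [0.542, -0.454, 0.454, -0.542]
contact_force: [0.5, 0.4, 0.1]
opening: 0.749
clock: 10.75
tool_pos: [0.5046, -0.2947, -0.0109]
eef_rot: [0.542, -0.454, 0.454, -0.542]
contact_force: [-0.4, 0.8, -0.2]
opening: 0.749
clock: 11.05
tool_pos: [0.5045, -0.2946, -0.0124]
eef_rot: [0.542, -0.454, 0.454, -0.542]
contact_force: [-0.1, 0.4, 0.1]
opening: 0.751
```

```bash
python3 -m inch '0 0 0 0;0 0 0 0;0 0 0 0;0 0 0 0' -0.2 8;python3 -c "
from h import *
d=r.snapshot('scene');cv2.imwrite('pics/s7.png',cv2.resize(d['frame'][210:310,110:220,::-1],None,fx=6,fy=6,interpolation=cv2.INTER_CUBIC))"
```

```text
clock: 11.45
tool_pos: [0.5046, -0.2947, -0.0123]
eef_rot: [0.542, -0.454, 0.454, -0.542]
contact_force: [-0.4, -0.5, -0.4]
opening: 0.567
```

View pics/s7.png

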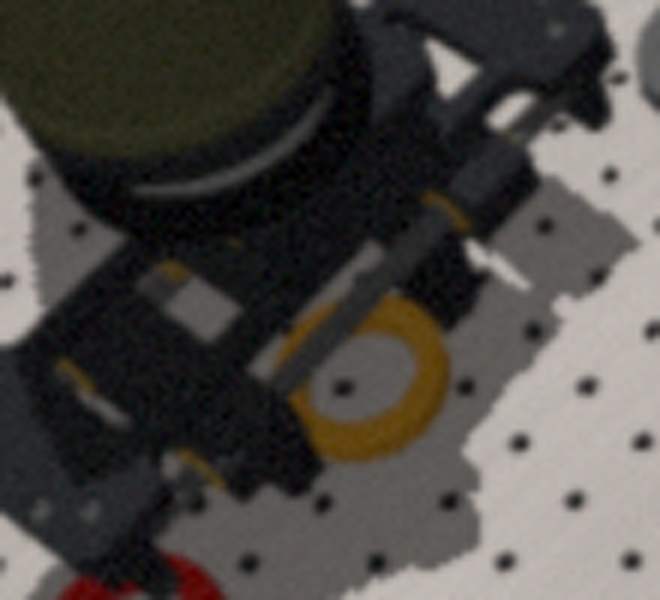

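```bash
python3 -m inch '0 0 0 0;0 0 0 0' - 20; python3 -m inch '0 -20 0 0;0 -50 0 0;0 -90 0 0; 0 -130 0 0; 0 -130 0 0'; python3 look.py s8 130 310 60 280
```

```text
clock: 11.7
tool_pos: [0.5047, -0.2947, -0.0122]
eef_rot: [0.542, -0.454, 0.454, -0.542]
contact_force: [0.3, -0.1, -0.2]
opening: 0.564
clock: 12.2
tool_pos: [0.5077, -0.2964, 0.1226]
eef_rot: [-0.541, 0.451, -0.458, 0.543]
contact_force: [0.9, -0.8, -2.2]
opening: 0.563
```

View pics/s8.png

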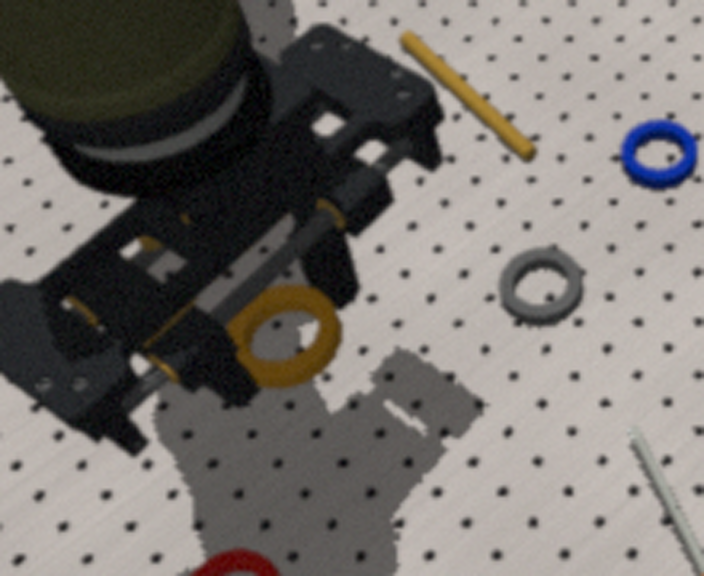

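The brass ring is held flat between the fingers. Its underside sat on the table at TCP z −12 mm, so its underside stays 12 mm above the TCP reading. Next: the carry to the tube.

```bash
cat > go.py <<'E'
import sys
from h import *
np.set_printoptions(precision=2,suppress=True)
s=r.get_state(); R=Ro.from_quat(s["eef_rot"]).as_matrix(); X=np.array([float(v) for v in sys.argv[1:4]])
print("tool mm",R.T@(X-s["tool_pos"])*1000,"at",s["tool_pos"]*1000,"q",s["q"],"jaw deg",np.degrees(np.arctan2(R[1,0],R[0,0])),s["opening"],s["clock"])
E
python3 go.py .548 .2075 .125
```

```text
tool mm [-487.92   -5.93  129.08] at [ 506.08 -295.48  120.05] q [ 0.49  0.77 -0.07  1.79  0.09  0.58 -1.03] jaw deg -79.94915960621412 0.5599461516157641 12.25
```

```bash
python3 -m inch '-40 -3 10 -4; -86 -6 23 -8; -132 -6 35 -12; -178 -6 47 -16; -224 -6 59 -20; -270 -6 71 -25; -316 -6 83 -30; -362 -6 95 -35; -408 -6 107 -40; -448 -6 118 -45' && python3 go.py .548 .2075 .080
```

```text
clock: 13.25
tool_pos: [0.5409, 0.1697, 0.1219]
eef_rot: [0.676, -0.211, 0.209, -0.675]
contact_force: [1.4, -0.1, -1.6]
opening: 0.558
tool mm [-15.51  41.89  35.21] at [540.89 169.73 121.93] q [-0.29  0.76 -0.16  1.83  0.21  0.57 -1.19] jaw deg -34.6240984537181 0.5582701596424693 13.25
```

```bash
python3 -m inch '-15 10 34 0; -15 20 34 0; -15 20 34 0; -15 20 34 0' && python3 go.py .548 .2075 .080; python3 - <<'E'
from h import *
d=r.snapshot("scene"); a=cv2.resize(d["frame"][60:190,290:440,::-1],None,fx=2.6,fy=2.6,interpolation=cv2.INTER_CUBIC)
d=r.snapshot("top"); b=cv2.resize(d["frame"][150:280,90:240,::-1],None,fx=2.6,fy=2.6,interpolation=cv2.INTER_CUBIC)
cv2.imwrite("pics/t1.png",np.hstack([a,b]))
E
```

```text
clock: 13.65
tool_pos: [0.5487, 0.2011, 0.1024]
eef_rot: [0.676, -0.214, 0.212, -0.673]
contact_force: [-0.4, -0.7, -0.7]
opening: 0.562
tool mm [-4.18 22.38  4.93] at [548.66 201.13 102.39] q [-0.35  0.8  -0.15  1.79  0.2   0.57 -1.23] jaw deg -35.034820287086376 0.5618796677891804 13.65
```

View pics/t1.png

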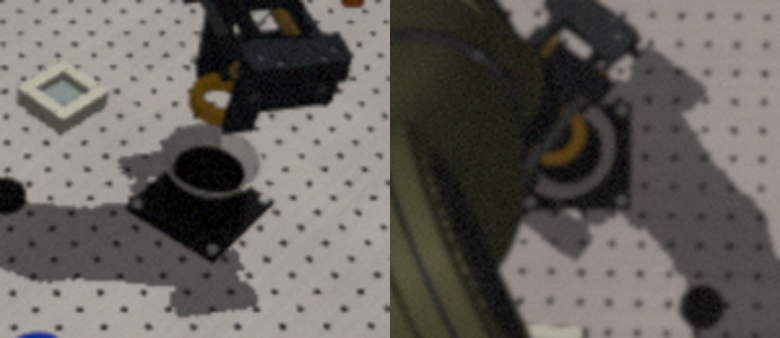

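```bash
python3 -m inch '-4 20 5 0; -4 38 5 0; -4 38 5 0; -4 38 5 0' && python3 go.py .548 .2075 .050; cat > ovr.py <<'E'
import sys
from h import *
s=r.get_state(); p=s["tool_pos"]; o=[]
for cn,(a,b,c,f) in (("scene",(60,190,300,450)),("top",(150,280,90,240))):
    d=r.snapshot(cn); k=2.6
    im=cv2.resize(np.ascontiguousarray(d["frame"][a:b,c:f,::-1]),None,fx=k,fy=k,interpolation=cv2.INTER_CUBIC)
    im=cv2.convertScaleAbs(im,alpha=1.5,beta=10)
    def circ(x,y,z,R,col):
        q=np.array([proj(d,[x+R*np.cos(t),y+R*np.sin(t),z]) for t in np.linspace(0,2*np.pi,60)])
        cv2.polylines(im,[np.int32((q[:,::-1]-[c,a]+.5)*k)],True,col,1)
    circ(p[0],p[1],p[2]+.0123+.012,.025,(255,0,255)); circ(p[0],p[1],p[2]+.0243,.016,(255,0,255))
    circ(.548,.2075,.057,.0425,(0,255,0)); circ(.548,.2075,.043,.0285,(0,255,255))
    o.append(im)
cv2.imwrite(f"pics/{sys.argv[1]}.png",np.hstack(o))
E
python3 ovr.py t2
```

```text
clock: 14.15
tool_pos: [0.5495, 0.2088, 0.0661]
eef_rot: [0.675, -0.213, 0.213, -0.674]
contact_force: [-1.0, 0.6, -1.0]
opening: 0.562
tool mm [-0.48 16.09 -1.9 ] at [549.49 208.79  66.09] q [-0.37  0.86 -0.13  1.8   0.21  0.49 -1.25] jaw deg -35.0193424500949 0.5621340096863984 14.15
```

View pics/t2.png

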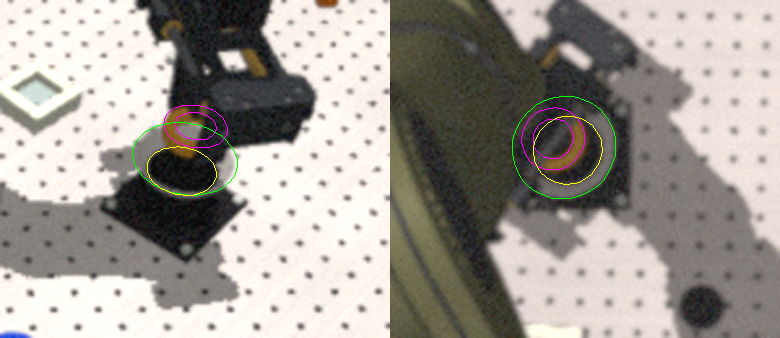

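In both views the held ring sits where predicted and the rim matches the tube estimate. Lowering so the underside is about 2 mm above the rim, then releasing.

```bash
python3 -m inch '0 9 -2 0; 0 16 -2 0; 0 18 -2 0; 0 18 -2 0; 0 18 -2 0' && python3 go.py .548 .2075 .048
```

```text
clock: 14.75
tool_pos: [0.5481, 0.2084, 0.0476]
eef_rot: [0.675, -0.212, 0.212, -0.674]
contact_force: [-0.6, -0.0, -1.4]
opening: 0.561
tool mm [ 0.41 -0.36 -0.79] at [548.12 208.38  47.64] q [-0.37  0.89 -0.12  1.81  0.22  0.45 -1.26] jaw deg -34.92998211106443 0.5609566761610829 14.75
```

```bash
python3 -m inch '0 0 0 0;0 0 0 0;0 0 0 0;0 0 0 0' 0.5; python3 -m inch '0 -40 0 0; 0 -80 0 0; 0 -100 0 0; 0 -100 0 0'; python3 ovr.py t3; python3 go.py .471 -.031 .1
```

```text
clock: 15.15
tool_pos: [0.5483, 0.2084, 0.0479]
eef_rot: [-0.674, 0.212, -0.212, 0.675]
contact_force: [-0.1, -0.1, 0.6]
opening: 0.751
clock: 15.55
tool_pos: [0.5502, 0.2092, 0.1509]
eef_rot: [-0.673, 0.211, -0.214, 0.676]
contact_force: [-0.1, -0.4, -0.3]
opening: 0.748
tool mm [  73.81   47.72 -240.13] at [548.02 208.12 147.72] q [-0.34  0.74 -0.17  1.76  0.19  0.66 -1.23] jaw deg -34.94277355483778 0.7498854861887939 15.65
```

View pics/t3.png

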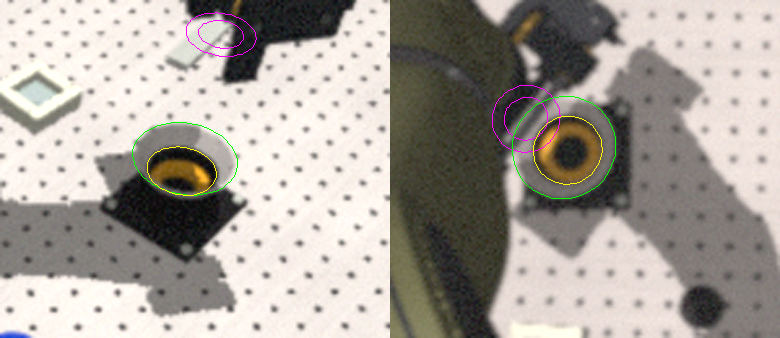

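The brass ring lies flat in the bore, centred in both views. Now to the blue ring nearest the base.

```bash
python3 -m inch '10 0 -35 6; 22 0 -75 14; 36 0 -118 22; 50 0 -160 30; 62 0 -202 38; 74 20 -240 45; 74 40 -240 45; 74 40 -240 45; 74 40 -240 45' && python3 go.py .471 -.031 -.012; python3 look.py b1 100 270 180 400
```

```text
clock: 16.55
tool_pos: [0.4708, -0.0301, 0.107]
eef_rot: [0.543, -0.455, 0.453, -0.542]
contact_force: [0.3, 0.2, 0.1]
opening: 0.751
tool mm [  1.03 118.97   0.26] at [470.82 -30.09 106.97] q [-0.03  0.71 -0.    2.13  0.01  0.31 -1.44] jaw deg -79.85714708462963 0.7509265820325647 16.55
```

View pics/b1.png

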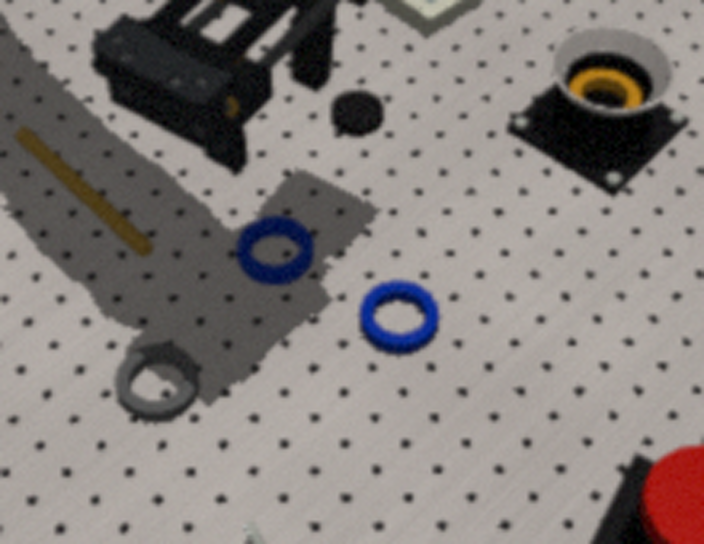

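```bash
python3 -m inch '1 40 0 0; 1 75 0 0; 1 90 0 0; 1 90 0 0' && python3 go.py .471 -.031 -.012; python3 look.py b2 100 270 180 400
```

```text
clock: 17.0
tool_pos: [0.4711, -0.0305, 0.0165]
eef_rot: [0.543, -0.454, 0.453, -0.542]
contact_force: [-0.8, 0.8, 1.1]
opening: 0.754
tool mm [ 0.48 28.46 -0.15] at [471.13 -30.52  16.46] q [-0.03  0.89 -0.    2.16  0.01  0.1  -1.44] jaw deg -79.80258992392626 0.7538326012217927 17.0
```

View pics/b2.png

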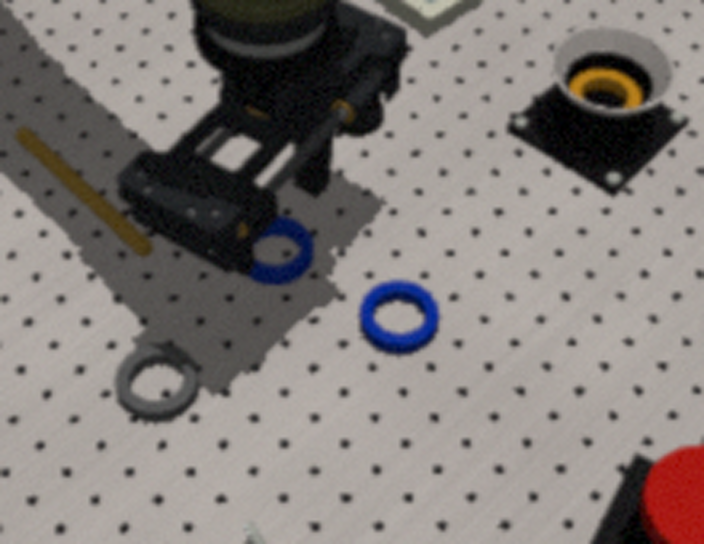

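Joint 6 is at 0.10 and its lower limit is 0.04, so I'll go down in pieces and watch it.

```bash
python3 -m inch '0 8 0 0; 0 15 0 0; 0 19 0 0; 0 19 0 0' && python3 go.py .471 -.031 -.012;  python3 -m inch '0 1.5 0 0; 0 3 0 0; 0 3 0 0' && python3 go.py .471 -.031 -.012
```

```text
clock: 17.45
tool_pos: [0.4714, -0.0318, -0.0015]
eef_rot: [0.542, -0.454, 0.454, -0.542]
contact_force: [0.5, -0.7, 0.4]
opening: 0.751
tool mm [-0.86 10.5  -0.27] at [471.42 -31.8   -1.5 ] q [-0.03  0.93 -0.    2.16  0.02  0.05 -1.44] jaw deg -79.93096299143127 0.750640720212173 17.45
clock: 17.75
tool_pos: [0.4715, -0.0319, -0.0043]
eef_rot: [0.542, -0.454, 0.454, -0.542]
contact_force: [0.0, -0.1, -0.6]
opening: 0.751
tool mm [-0.97  7.68 -0.34] at [471.51 -31.89  -4.32] q [-0.03  0.94 -0.    2.16  0.02  0.05 -1.45] jaw deg -79.93911665036156 0.7510021574789469 17.75
```

```bash
python3 -m inch '0 1.5 0 0; 0 3 0 0; 0 3 0 0' && python3 -c "
from plant import r
s=r.get_state();print(s['q'],s['tool_pos'])"; python3 look.py b3 100 270 180 400
```

```text
clock: 18.05
tool_pos: [0.4717, -0.0319, -0.0073]
eef_rot: [0.542, -0.454, 0.454, -0.542]
contact_force: [-0.6, 0.2, 0.5]
opening: 0.753
[-2.90169341e-02  9.43059798e-01 -1.83260046e-03  2.15585789e+00
  3.48041192e-02  4.32478921e-02 -1.46002638e+00] [ 0.47168722 -0.03185888 -0.00729166]
```

View pics/b3.png

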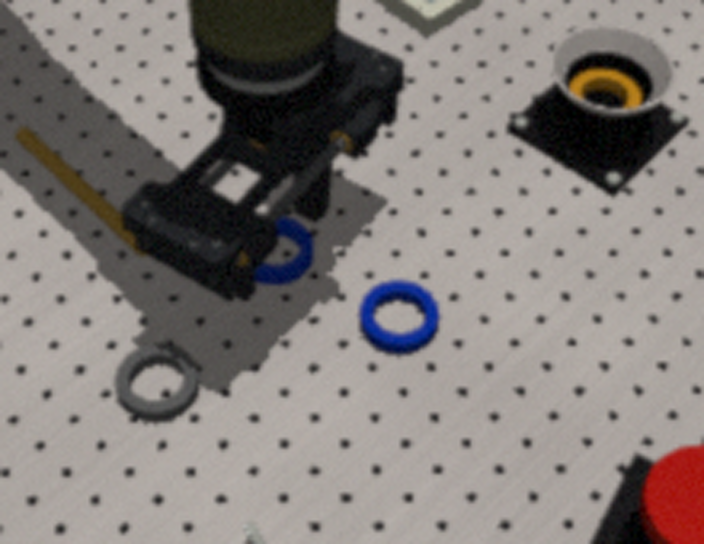

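Joint 6 is nearly at its limit. I'll shift 4 mm outward, well within the pad width, which frees joint 6, and lower 4 mm more.

```bash
python3 -m inch '0 0 2 0; 0 0 4 0; 0 2 4 0; 0 4 4 0; 0 4 4 0' && python3 -c "
from plant import r
s=r.get_state();print(s['q'],s['tool_pos'])"
```

```text
clock: 18.6
tool_pos: [0.4754, -0.0311, -0.0114]
eef_rot: [0.542, -0.454, 0.454, -0.542]
contact_force: [-0.5, -0.0, 0.2]
opening: 0.752
[-0.0300424   0.95217331 -0.00222678  2.144337    0.04012243  0.04603946
 -1.46646482] [ 0.47542103 -0.0311495  -0.0114333 ]
```

```bash
python3 -m inch '0 0 0 0;0 0 0 0;0 0 0 0;0 0 0 0' -0.2 8; python3 -m inch '0 0 0 0;0 0 0 0' - 20; python3 look.py b4 100 270 180 400; python3 -m inch '0 -10 0 0;0 -20 0 0;0 -20 0 0'; python3 look.py b5 100 270 180 400
```

```text
clock: 19.0
tool_pos: [0.4757, -0.0312, -0.0111]
eef_rot: [0.542, -0.454, 0.454, -0.542]
contact_force: [-0.6, 0.3, -0.7]
opening: 0.554
clock: 19.2
tool_pos: [0.4756, -0.0312, -0.0111]
eef_rot: [0.542, -0.454, 0.454, -0.542]
contact_force: [0.5, -0.3, -1.5]
opening: 0.554
clock: 19.55
tool_pos: [0.4765, -0.0313, 0.0104]
eef_rot: [-0.541, 0.454, -0.455, 0.542]
contact_force: [-0.5, 0.2, -0.2]
opening: 0.552
```

View pics/b5.png

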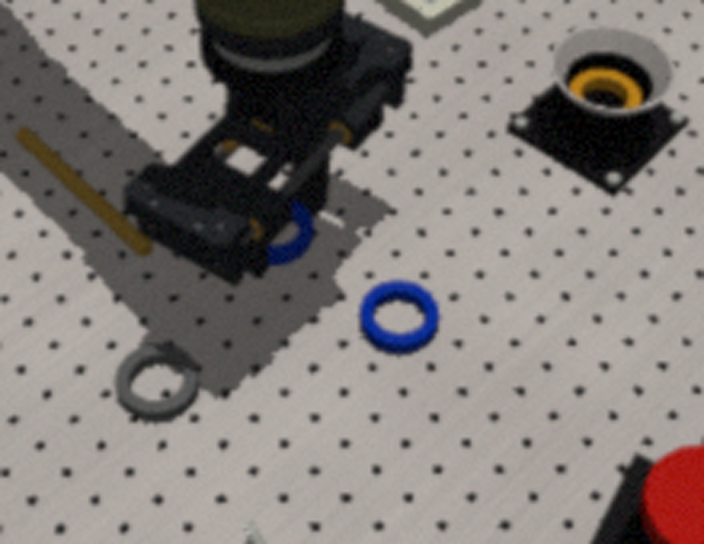

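Lifted, with opening 0.553. Raising more and inspecting the ring in the grip.

```bash
python3 -m inch '0 -30 0 0;0 -70 0 0;0 -105 0 0;0 -105 0 0;0 -105 0 0'; cat > ovb.py <<'E'
import sys
from h import *
s=r.get_state(); p=s["tool_pos"]; R=Ro.from_quat(s["eef_rot"]).as_matrix(); o=[]
off=float(sys.argv[2]); h=float(sys.argv[3])
for cn,(a,b,c,f) in zip(("scene","top"),eval(sys.argv[4])):
    d=r.snapshot(cn); k=390/(f-c)
    im=cv2.resize(np.ascontiguousarray(d["frame"][a:b,c:f,::-1]),None,fx=k,fy=k,interpolation=cv2.INTER_CUBIC)
    im=cv2.convertScaleAbs(im,alpha=1.5,beta=10)
    def circ(X,Rr,col):
        q=np.array([proj(d,[X[0]+Rr*np.cos(t),X[1]+Rr*np.sin(t),X[2]]) for t in np.linspace(0,2*np.pi,60)])
        cv2.polylines(im,[np.int32((q[:,::-1]-[c,a]+.5)*k)],True,col,1)
    X=p+R@np.array([0,0,off])+[0,0,h]
    circ(X+[0,0,.006],.025,(255,0,255)); circ(X+[0,0,.006],.016,(255,0,255)); circ(X-[0,0,.006],.025,(0,200,0))
    circ([.548,.2075,.057],.0425,(0,255,0)); circ([.548,.2075,.043],.0285,(0,255,255))
    o.append(im)
cv2.imwrite(f"pics/{sys.argv[1]}.png",np.hstack(o)); print(p,X)
E
python3 ovb.py b6 -.0045 .0173 "((60,220,190,340),(170,330,200,350))"
```

```text
clock: 20.1
tool_pos: [0.476, -0.0311, 0.1143]
eef_rot: [-0.542, 0.454, -0.455, 0.542]
contact_force: [-0.3, 0.3, -0.1]
opening: 0.551
[ 0.47601716 -0.03113354  0.1142871 ] [ 0.47158635 -0.03191963  0.13158177]
```

View pics/b6.png

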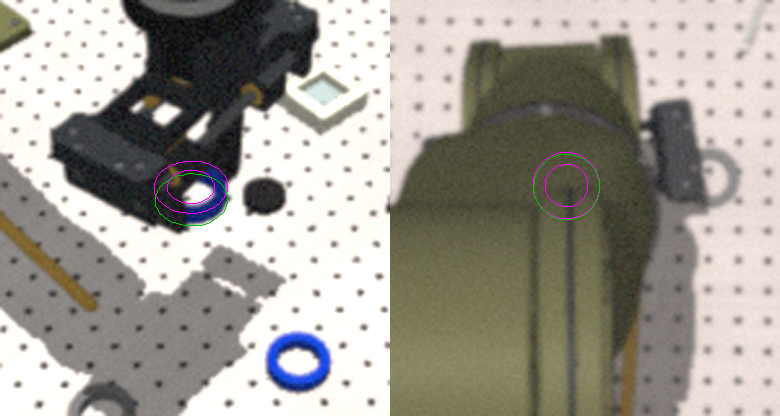

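The blue ring is flat in the grip and matches the model with a 4.5 mm offset along tool z. Carrying it to the tube.

```bash
python3 -m inch '-15 0 8 -4; -45 0 23 -10; -85 0 43 -18; -125 0 64 -26; -165 0 84 -34; -200 0 102 -40; -220 0 112 -45; -226 0 116 -45; -226 0 116 -45; -226 0 116 -45' && python3 go.py .5506 .2115 .066 && python3 ovb.py t4 -.0045 .0173 "((40,190,300,450),(140,290,90,240))"
```

```text
clock: 21.2
tool_pos: [0.5497, 0.2097, 0.1131]
eef_rot: [0.675, -0.213, 0.213, -0.673]
contact_force: [-0.8, 0.3, -1.5]
opening: 0.549
tool mm [-0.31 47.05  2.14] at [549.73 209.69 113.05] q [-0.35  0.79 -0.17  1.77  0.22  0.6  -1.26] jaw deg -35.060230818560505 0.5493997849070841 21.2
[0.54972577 0.20968859 0.11305353] [0.54714082 0.20600514 0.13036826]
```

View pics/t4.png

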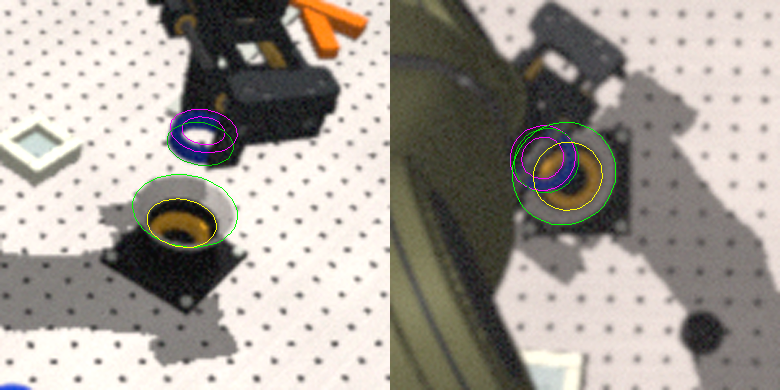

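```bash
python3 -m inch '0 25 2 0; 0 48 2 0; 0 60 2 0; 0 64 2 0; 0 64 2 0; 0 64 2 0' && python3 go.py .5506 .2115 .0487 && python3 ovb.py t5 -.0045 .0173 "((60,190,300,450),(150,280,90,240))"
```

```text
clock: 21.9
tool_pos: [0.5522, 0.2134, 0.0507]
eef_rot: [-0.674, 0.212, -0.213, 0.675]
contact_force: [0.3, 0.5, 0.5]
opening: 0.55
tool mm [-0.23  1.95 -2.43] at [552.18 213.36  50.65] q [-0.37  0.89 -0.14  1.79  0.24  0.47 -1.28] jaw deg -34.95956352137837 0.5503801017882141 21.9
[0.55217918 0.21335783 0.0506509 ] [0.54960069 0.20966983 0.06794643]
```

View pics/t5.png

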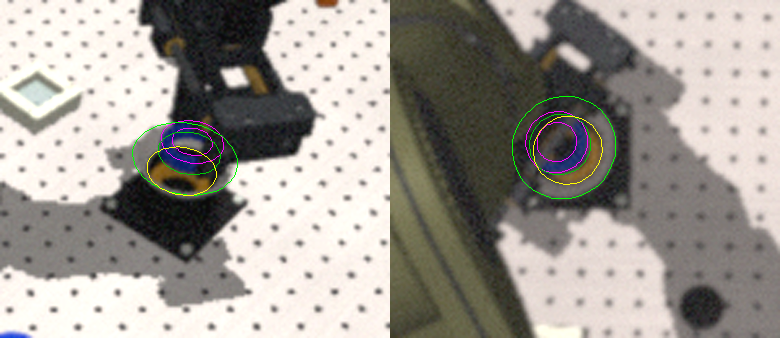

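About 3 mm of correction is needed along −z tool. Then release.

```bash
python3 -m inch '0 1 -3 0; 0 2 -3 0; 0 2 -3 0' && python3 -m inch '0 0 0 0;0 0 0 0;0 0 0 0;0 0 0 0' 0.5; python3 -m inch '0 -40 0 0; 0 -80 0 0; 0 -100 0 0; 0 -100 0 0'; python3 ovb.py t6 0 .0173 "((60,190,300,450),(150,280,90,240))"
```

```text
clock: 22.3
tool_pos: [0.5497, 0.2106, 0.0479]
eef_rot: [0.675, -0.212, 0.212, -0.674]
contact_force: [0.1, -0.5, -0.6]
opening: 0.546
clock: 22.7
tool_pos: [0.5499, 0.2109, 0.0479]
eef_rot: [0.675, -0.212, 0.212, -0.674]
contact_force: [-0.3, -0.5, 0.1]
opening: 0.751
clock: 23.1
tool_pos: [0.552, 0.2118, 0.151]
eef_rot: [-0.673, 0.211, -0.214, 0.676]
contact_force: [0.0, -0.0, -0.4]
opening: 0.75
[0.55196687 0.21177854 0.15103137] [0.55196687 0.21177854 0.16833137]
```

View pics/t6.png

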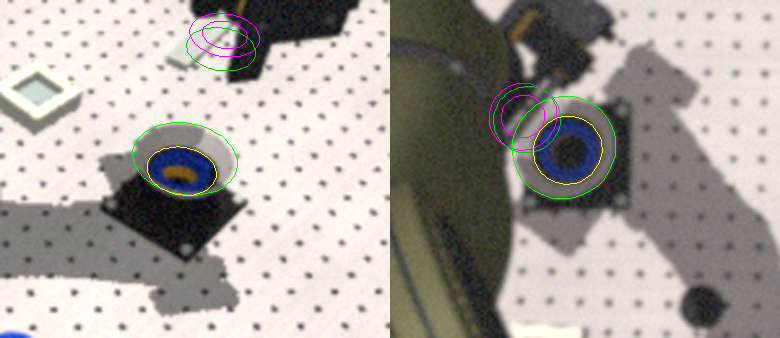

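The blue ring is in the bore on top of the brass. I'll withdraw the arm and check flatness and the whole scene once more.

```bash
python3 -m inch '20 -20 -20 0; 50 -40 -50 0; 80 -40 -90 0; 110 -40 -130 0; 110 -40 -130 0;110 -40 -130 0'; python3 - <<'E'
from h import *
o=[]
for cn,(a,b,c,f) in (("scene",(90,165,325,412)),("top",(165,240,115,202))):
    d=r.snapshot(cn); k=390/(f-c)
    if cn=="scene": cv2.imwrite("pics/fin_s.png",d["frame"][:,:,::-1])
    im=cv2.resize(np.ascontiguousarray(d["frame"][a:b,c:f,::-1]),None,fx=k,fy=k,interpolation=cv2.INTER_CUBIC)
    im=cv2.convertScaleAbs(im,alpha=1.6,beta=10); im0=im.copy()
    for z,R,col in ((.044,.025,(255,0,255)),(.044,.016,(255,0,255))):
        q=np.array([proj(d,[.548+R*np.cos(t),.208+R*np.sin(t),z]) for t in np.linspace(0,2*np.pi,60)])
        cv2.polylines(im,[np.int32((q[:,::-1]-[c,a]+.5)*k)],True,col,1)
    o.append(np.vstack([im0[:300],im[:300]]))
cv2.imwrite("pics/fin.png",np.hstack(o))
E
```

```text
clock: 23.8
tool_pos: [0.5647, 0.0392, 0.1863]
eef_rot: [0.675, -0.215, 0.212, -0.673]
contact_force: [-0.6, 0.3, 0.2]
opening: 0.748
```

View pics/fin.png

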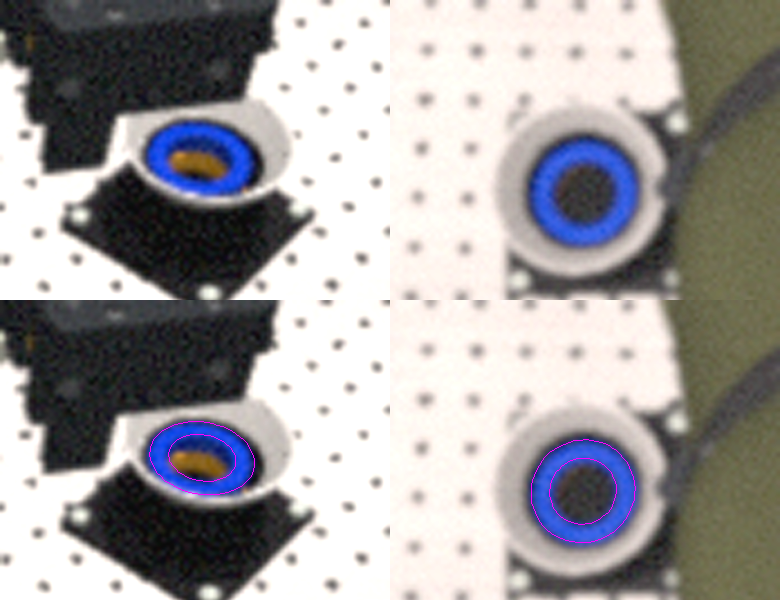

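View pics/fin_s.png

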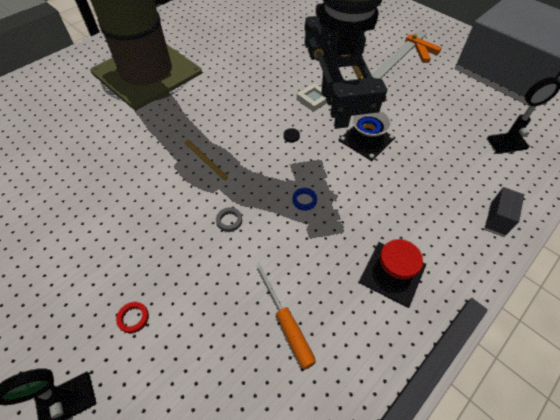

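The blue ring's outline matches a flat circle at z 44 mm in both views, which is the expected top of a two-ring column. Steel (218,229), red (317,132) and the other blue ring (198,303) have not moved. The arm is clear.

```bash
python3 -c "
from plant import r
s=r.get_state();print(s['clock'],s['contact_force']);print(r.finish_job())"
```

```text
23.9 [-0.03140149 -0.37674488 -0.54081723]
the job is handed in; nothing more can be done
None
```

The brass ring went into the open tube first and the blue ring nearest the base went on top. I handed the job in at 23.9 s, with the arm clear.

- **Final checks:** In both cameras the blue ring lies centred and fits a flat circle at z 44 mm, as expected for two stacked rings, with brass visible through its hole. The steel ring, the red ring and the other blue ring looked unmoved in the last scene picture. Force readings stayed at noise level, within about 2.5 N.
- **What disagreed:** My first brass grasp closed on air just above the ring. The fingertips turned out to sit higher than `r.tcp_to_tips` implies: with TCP z at −12 mm they still did not touch the table. I found the working height in small force-checked steps, and the ring had not moved.
- **Joint limit:** At the blue ring, joint 6 came down to 0.043, close to its 0.04 limit. I gripped that ring about 4 mm off the pad centre to stay clear and corrected for the offset when releasing it.

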